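# Pack a repair kit in two layers

## Task

Pack the blue box in layers: lay the blue carton down flat on the green mat and let go, then take it again and put it flat on the floor of the box, beside the tub that is already there. Then put the orange divider tray into the box, seated level on its corner ledges, and finally lay the filling knife and the yellow level flat in their own compartments of the tray (red for the knife, yellow for the level), the blade in the wide end. Set things down rather than drop them, and leave the other goods standing where they are.

Things in the scene. Friction and masses are not known exactly. Their poses are not given: they have to be found in the camera images.
- kitbox: Blue open plastic box, fixed to the table, outside 186 (x) by 216 (y) by 65 high, walls and floor 5 thick, so inside 176 by 206 and 60 deep. Origin: centre of its underside; z up. Four grey ledge posts, 12 by 12, stand in its inner corners; their tops, on which the tray rests, are 49 above the underside
- tub_c (a point): Centre, half-way up, of a round white tub with red lid, 70 diameter, 38 high, 0.3 kg, loose, already standing on the box floor in the +y half of the box, 56 to 64 from the box's middle
- carton: Blue carton with white tape, loose, about 0.25 kg: its own x along its 110 length, y along its 38 thickness, z along its 62 width. It starts on edge (z up) on the rack plate, in a row with two brown cartons of the same size, about 68 apart centre to centre. Origin: centre of the 110 by 38 face it starts on
- carton_c (a point): Centre of the blue carton, 31 along its z from its origin
- mat: Green mat, fixed, 180 (x) by 210 (y), 2 thick; origin at the centre of its underside, z up
- rack: Fixed grey rack plate, 150 (x) by 210 (y) by 5 thick with 10 high lips along its two long edges (at x = +-73), on which the three cartons stand; origin at the centre of its underside. The cartons' lengths lie along its x
- divider: Orange tray, loose, 0.28 kg, 166 (x) by 196 (y), 5 thick; origin: centre of its underside, z up. Black grip tab in its middle. Grey ribs 6 high bound two compartments along y, 188 long: the level's (yellow), 38 wide, at x +50; the knife's (red), at x -50, 36 wide for y < -8 (handle), 56 wide for y > 12 (blade). Goes in the box either way round, 5 play each side
- divider_grip (a point): Centre of the divider tray's grip tab, 23.5 above the tray's underside; the tab is 40 long (tray y), 8 thick (tray x) and rises to 43 above the underside
- knife: Orientation of the filling knife, loose, 0.16 kg, 170 long in all: x points from the handle to the blade, z up. Red handle 90 long, 26 wide, 24 high; steel blade at table level, 46 wide, 4 thick. Origin: on the underside, midway along the length. In its compartment the knife's x points along the tray's +y
- knife_grip (a point): Centre of the knife's handle, 12 above the underside, 40 behind the knife's origin (towards the handle end); when home it is at tray x -50, y -40
- level: Orientation of the yellow spirit level, loose, 0.2 kg, 160 long (x), 28 wide (y), 24 high (z up)
- level_c (a point): Centre of the level, 12 above its underside; when home it is at tray x +50, y 0, the level's length along the tray's y, either way round
- brown_a: Brown carton, 110 by 38 by 62 high, standing on edge on the rack plate; to be left. Origin: centre of its underside
- brown_b: The other brown carton, the same; to be left
- can: White can, 48 diameter, 120 high, standing; to be left. Origin: centre of its underside
- jar: Amber jar, 60 diameter, 75 high; to be left. Origin: centre of its underside
- flask: White bottle, 56 diameter, 130 high, beyond the box; to be left. Origin: centre of its underside
- smallbox: Small brown box, 70 by 90 by 60 high, at the back of the table; to be left. Origin: centre of its underside
There are look-alikes about, which are no part of the job. Several things have the shape of the level; the one meant has the colours described above.

How it is judged:
On the way, in this order (a step that is already met when the one before it is completed fails the run):
1. the blue carton lies flat on the green mat, let go ((angle between carton's own y axis and vertical below 0.12 rad or angle between carton's own y axis and vertical above 3.02 rad) and x of carton_c in the frame of mat between -0.09 and 0.09 m and y of carton_c in the frame of mat between -0.105 and 0.105 m and z of carton_c in the frame of mat below 0.027 m and contact force between the fingers and carton below 0.5 N and linear speed of carton below 0.03 m/s), for 0.2 s.
2. the blue carton lies flat on the floor of the box, let go, the tub upright beside it ((angle between carton's own y axis and vertical below 0.12 rad or angle between carton's own y axis and vertical above 3.02 rad) and x of carton_c in the frame of kitbox between -0.07 and 0.07 m and y of carton_c in the frame of kitbox between -0.085 and 0.085 m and z of carton_c in the frame of kitbox between 0.018 and 0.03 m and angle between tub's own z axis and vertical below 0.15 rad and z of tub_c in the frame of kitbox between 0.018 and 0.03 m and horizontal distance between tub_c and kitbox below 0.12 m and contact force between the fingers and carton below 0.5 N and linear speed of carton below 0.03 m/s), for 0.2 s.
3. the divider tray is seated level on the ledges over the carton and tub, let go (horizontal distance between divider_grip and kitbox below 0.01 m and z of divider_grip in the frame of kitbox between 0.068 and 0.0765 m and angle between divider's own z axis and vertical below 0.06 rad and angle between the y axis of divider and the y axis of kitbox, either way round below 0.1 rad and (angle between carton's own y axis and vertical below 0.12 rad or angle between carton's own y axis and vertical above 3.02 rad) and x of carton_c in the frame of kitbox between -0.07 and 0.07 m and y of carton_c in the frame of kitbox between -0.085 and 0.085 m and z of carton_c in the frame of kitbox between 0.018 and 0.03 m and angle between tub's own z axis and vertical below 0.15 rad and z of tub_c in the frame of kitbox between 0.018 and 0.03 m and horizontal distance between tub_c and kitbox below 0.12 m and contact force between the fingers and divider below 0.5 N and linear speed of divider below 0.03 m/s), for 0.2 s.
At the end, for the whole second after the job is handed in: Carton flat on the box floor, tub upright beside it; tray level on the ledges over them (10 mm, 0.1 rad); knife flat in its compartment (8 mm across, 15 along), blade in the wide end; level in its own (8 mm across, 18 along), both down on the tray; all released and at rest (all of step 3 and x of knife_grip in the frame of divider between -0.058 and -0.042 m and y of knife_grip in the frame of divider between -0.055 and -0.025 m and z of knife_grip in the frame of divider between 0.012 and 0.0205 m and angle between the x axis of each of knife, level and the y axis of divider, either way round below 0.12 rad and angle between each of knife, level's own z axis and vertical below 0.1 rad and x of level_c in the frame of divider between 0.042 and 0.058 m and y of level_c in the frame of divider between -0.018 and 0.018 m and z of level_c in the frame of divider between 0.012 and 0.0205 m and contact force between the fingers and carton below 0.5 N and linear speed of each of carton, knife, level below 0.03 m/s and contact force between the fingers and knife below 0.5 N and contact force between the fingers and level below 0.5 N); the robot touches nothing.
It fails at once if another of the goods (can, jar, bottle, small box, brown cartons) is moved by more than 30 mm (distance of any of can, jar, flask, smallbox, brown_a, brown_b from where it was at the start of the episode above 0.03 m).
It fails at once if the carton, tray, knife or level is let go over the box more than 20 mm above its place there, or the carton over the mat with its centre more than 65 mm up ((horizontal distance between carton_c and mat below 0.09 m and z of carton_c in the frame of mat above 0.065 m and contact force between the fingers and carton below 0.05 N) or (horizontal distance between carton_c and kitbox below 0.08 m and z of carton_c in the frame of kitbox above 0.044 m and contact force between the fingers and carton below 0.05 N) or (horizontal distance between divider_grip and kitbox below 0.08 m and z of divider_grip in the frame of kitbox above 0.0925 m and contact force between the fingers and divider below 0.05 N) or (horizontal distance between knife_grip and kitbox below 0.08 m and z of knife_grip in the frame of kitbox above 0.086 m and contact force between the fingers and knife below 0.05 N) or (horizontal distance between level_c and kitbox below 0.08 m and z of level_c in the frame of kitbox above 0.086 m and contact force between the fingers and level below 0.05 N)).
It also fails if it takes over 72 s, if anything falls off the work surface, if the arm or the gripper's body presses on something with over 40 N, if the wrist force passes 120 N, or if a joint passes its speed limit or range.

## Robot

A 6-joint arm with a two-finger parallel gripper is mounted at the origin on the work surface. World frame = base frame: x ahead of the robot, y to its left, z up, the work surface at z = 0. Lengths are in m, angles in rad, forces in N, time in s.
With the tool pointing down it reaches from about 0.25 to 0.775 m from the base axis. Payload 4 kg.
Tool frame: the origin (TCP) lies on the centre line of the jaws, within the pads' length; the fingertips stand manip.tip_extent ahead of it and the grasp point (between the pads) lies 5 mm behind it (manip.tip_extent is the distance from the TCP to the fingertips, in m); z points along the fingers, y is the direction in which the jaws open and shut (so a half turn about z gives the same grasp; the last joint's range is limited). The gripper opens to 85 mm and grips with 20 to 120 N. Pads are 22 mm wide; open, the fingers measure 114 mm over their backs; the gripper's body (76 mm by 85 mm) begins 54 mm behind the grasp point. The pads swing forward as they close: fully open they stand 13 mm farther back than shut.
Start: joints at [-1.429, 0.087, 1.371, -0, 1.684, -0.103], TCP at [0.133, -0.534, 0.245] pointing down, gripper open.
Joint ranges: [-3.1, 3.1], [-0.76, 2.03], [0.27, 2.55], [-1.08, 4.22], [0.17, 2.65], [-2.57, 2.57]. Speed limits (rad/s): [2.79, 2.79, 3.14, 3.14, 3.14, 3.14].

## Interface

Orientations are given as [roll, pitch, yaw] about the fixed x, y, z axes, in that order (R = Rz(yaw) Ry(pitch) Rx(roll)).
In Python, from workcell import manip gives the robot as it stands. Calls block until the motion is done:
- manip.movep(position, orientation): joint-space move of the TCP to a pose.
- manip.servo_line(position, v=0.15, attitude=None): straight line of the TCP; attitude=None keeps the orientation; v is the mean speed in m/s.
- manip.move_j(angles): joint-space move.
- manip.let_go() and manip.gripper_close(): open the fingers fully, or close them until they stop; the grip force is fixed at half the most.
- manip.sleep(seconds).
- manip.ik(position, orientation): joint angles nearest the present ones, or None.
- manip.snapshot(name): name is "scene" or "top" or "wrist"; returns the picture (480x640x3 uint8, red, green, blue); there is no depth.
- manip.calibration(name): a dict with "camera_matrix" (3x3 intrinsics, pixels), "R" (3x3) and "t" (3): a world point X has camera coordinates R X + t; the wrist camera has in their place "tool_from_camera" (4x4, takes a point from camera to tool coordinates, whose origin is the TCP and whose axes are the flange's). Camera axes: x right, y down, z forward; pixel columns grow to the right and rows downward; lengths in m; the calibration is good to about 2 mm. A picture is of the moment at which its call begins: read the wrist's pose just before it. calibration takes no time and is no camera call.
A pose or a line that the arm cannot do raises manip.IKError and nothing moves.
- manip.close_job(): hands the job in, once; it reports no verdict.
Readings, each from a call of its own:
- manip.current_t(): time.
- manip.current_q(): joint angles.
- manip.current_joint_velocities(): joint speeds.
- manip.current_joint_efforts(): joint torques, N m.
- manip.current_tool_pos(): TCP position.
- manip.current_eef_rot(): TCP orientation.
- manip.current_wrist_force(): force on the tool from outside, world axes, zero at the start.
- manip.current_wrist_torque(): the same for the moment, N m.
- manip.current_finger_gap(): finger opening in m.
Only numpy, scipy, OpenCV 4.12 (cv2) and the standard library are available. Lean on these libraries where they do the work, as an engineer would, in place of code of your own. Each camera call takes 0.05 s, during which the arm holds its last target. There are 200 camera calls.

## Working session

There is one attempt and no reset: what is moved stays moved. The work goes in short steps, each a Python script; the robot and the scene stay as the last script left them, time stands still between calls to the robot, and variables do not carry over. Pictures are saved under pics/ and viewed, about 8 in all and at most 12, crops included, and the job is handed in when it is done.

```bash
mkdir -p pics; ls; python3 - <<'E'
from workcell import manip
import cv2,numpy as np
np.set_printoptions(precision=4,suppress=True)
for n in("scene","top"):
    im=manip.snapshot(n); cv2.imwrite(f"pics/{n}0.png",im[:,:,::-1]); c=manip.calibration(n); print(n,c)
print(manip.calibration("wrist"),manip.tip_extent,manip.current_tool_pos(),manip.current_eef_rot(),manip.current_t(),manip.current_finger_gap())
E
```

```text
pics
scene {'camera_matrix': array([[526.7752,   0.    , 320.7743],
       [  0.    , 526.7752, 239.7402],
       [  0.    ,   0.    ,   1.    ]]), 'R': array([[ 0.4602,  0.8878,  0.0012],
       [ 0.7237, -0.3743, -0.5798],
       [-0.5143,  0.2677, -0.8148]]), 't': array([-0.2174, -0.3405,  1.5584])}
top {'camera_matrix': array([[563.3099,   0.    , 309.9803],
       [  0.    , 563.3099, 233.9651],
       [  0.    ,   0.    ,   1.    ]]), 'R': array([[ 0.0594, -0.9982,  0.0033],
       [-0.9732, -0.0586, -0.2222],
       [ 0.222 ,  0.01  , -0.975 ]]), 't': array([-0.0153,  0.5045,  1.4993])}
{'camera_matrix': array([[363.5411,   0.    , 319.0252],
       [  0.    , 363.5411, 241.3468],
       [  0.    ,   0.    ,   1.    ]]), 'tool_from_camera': array([[ 0.0003, -0.9445, -0.3285,  0.0857],
       [ 1.    ,  0.0001,  0.0006, -0.001 ],
       [-0.0006, -0.3285,  0.9445, -0.129 ],
       [ 0.    ,  0.    ,  0.    ,  1.    ]])} 0.014 [ 0.1332 -0.5332  0.2442] [-3.1395 -0.0002  0.2448] 0.1 0.08570307210858087
```

View pics/top0.png

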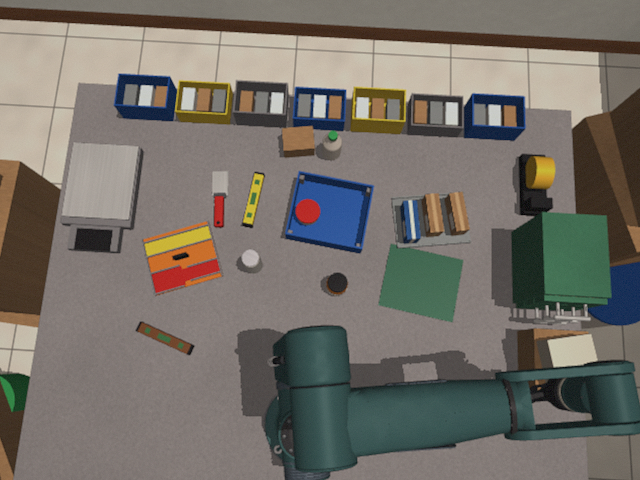

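View pics/scene0.png

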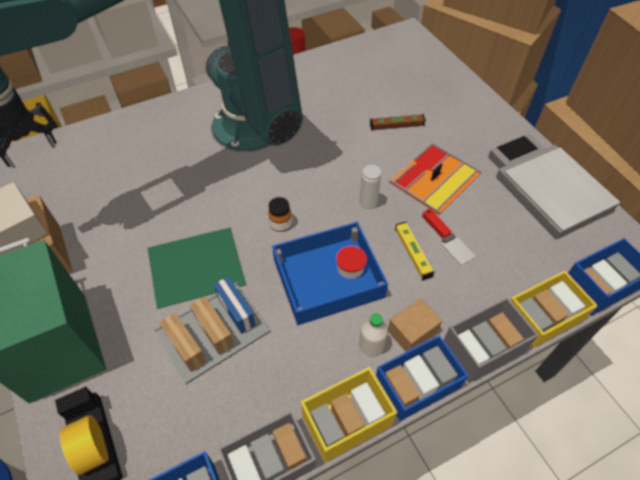

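The top view (u, v) shows the box at (329,212), tub (308,211), blue carton (411,220) and mat (421,282). The tray is at (183,257), the knife at (219,200) and the yellow level at (254,200). The level look-alike, brown with green, is at (165,337). The scene view agrees. Next I take closer wrist pictures.

```bash
cat > h.py <<'E'
from workcell import manip
import cv2,numpy as np
from scipy.spatial.transform import Rotation as Ro
np.set_printoptions(precision=4,suppress=True)
pi=np.pi
def cam(name):
    """(K, R_wc, camera centre) in world, for the present wrist pose"""
    c=manip.calibration(name); K=c["camera_matrix"]
    if name!="wrist": return K,c["R"].T,-c["R"].T@c["t"]
    T=c["tool_from_camera"]; R=Ro.from_euler("xyz",manip.current_eef_rot()).as_matrix()
    return K,R@T[:3,:3],R@T[:3,3]+np.array(manip.current_tool_pos())
def shot(name,fn):
    c=cam(name); im=manip.snapshot(name)[:,:,::-1].copy(); cv2.imwrite(f"pics/{fn}.png",im)
    np.savez(f"pics/{fn}.npz",K=c[0],R=c[1],C=c[2]); return im,c
def load(fn):
    d=np.load(f"pics/{fn}.npz"); return cv2.imread(f"pics/{fn}.png"),(d["K"],d["R"],d["C"])
def plane(c,uv,z):
    K,R,C=c; uv=np.atleast_2d(uv).astype(float)
    d=(R@np.linalg.inv(K)@np.c_[uv,np.ones(len(uv))].T).T
    return C+d*((z-C[2])/d[:,2])[:,None]
def pix(c,X):
    K,R,C=c; p=(K@R.T@(np.atleast_2d(X)-C).T).T; return p[:,:2]/p[:,2:]
def mask(im,lo,hi):
    m=cv2.inRange(cv2.cvtColor(im,cv2.COLOR_BGR2HSV),np.array(lo),np.array(hi))
    return cv2.morphologyEx(m,cv2.MORPH_OPEN,np.ones((3,3)))
def blobs(m,amin):
    cs,_=cv2.findContours(m,cv2.RETR_EXTERNAL,cv2.CHAIN_APPROX_NONE)
    return sorted([c[:,0] for c in cs if cv2.contourArea(c)>amin],key=lambda c:-cv2.contourArea(c.reshape(-1,1,2)))
def rect(c,cnt,z):
    """contour -> plane z -> (centre, (long,short), yaw of long side)"""
    P=plane(c,cnt,z)[:,:2].astype(np.float32)*1000
    (x,y),(w,h),a=cv2.minAreaRect(P)
    a=np.deg2rad(a)+(0 if w>=h else pi/2)
    return np.array([x,y])/1000,np.array([max(w,h),min(w,h)])/1000,(a+pi/2)%pi-pi/2
down=lambda yaw:[pi,0,yaw]
E
python3 - <<'E'
from h import *
im,c=load("top0") if 0 else (cv2.imread("pics/top0.png"),cam("top"))
for n,u,v,z in [("box",329,214,.06),("tub",308,211,.04),("carton",411,218,.067),("mat",421,282,0),("rack",431,219,0),("tray",183,257,0),("knife",219,200,0),("level",254,200,.024),("can",250,258,.12),("jar",337,283,.075),("browna",433,213,.067)]:
    print(n,plane(c,[u,v],z)[0,:2])
t=manip.current_t()
for fn,p,yaw in [("w_rack",[.48,-.24,.30],0.),("w_box",[.42,-.04,.33],0.2),("w_tray",[.40,.27,.33],0.6)]:
    try: manip.movep(p,down(yaw))
    except manip.IKError as e: print(fn,e); continue
    shot("wrist",fn)
    print(fn,manip.current_tool_pos(),manip.current_q(),manip.current_t()-t)
ims=[cv2.resize(cv2.imread(f"pics/{f}.png"),(400,300)) for f in ("w_rack","w_box","w_tray")]
cv2.imwrite("pics/m1.png",np.vstack([np.hstack(ims[:2]),np.hstack([ims[2],ims[2]*0])]))
E
```

```text
box [ 0.5638 -0.0345]
tub [0.5743 0.0246]
carton [ 0.5641 -0.2611]
mat [ 0.3979 -0.3045]
rack [ 0.5826 -0.3304]
tray [0.4289 0.3711]
knife [0.6025 0.2852]
level [0.6018 0.181 ]
can [0.4162 0.1673]
jar [ 0.3703 -0.0655]
browna [ 0.5821 -0.3217]
w_rack [ 0.4795 -0.2409  0.2997] [-0.571   0.0536  1.2997 -0.0003  1.7888  1.0013] 1.7249999999999999
w_box [ 0.4204 -0.0411  0.3294] [-0.2315 -0.199   1.4778 -0.0006  1.8636  1.1411] 2.625
w_tray [0.4008 0.2688 0.3299] [ 0.4737 -0.0645  1.3578 -0.0006  1.8484  1.4468] 3.8583
```

View pics/m1.png

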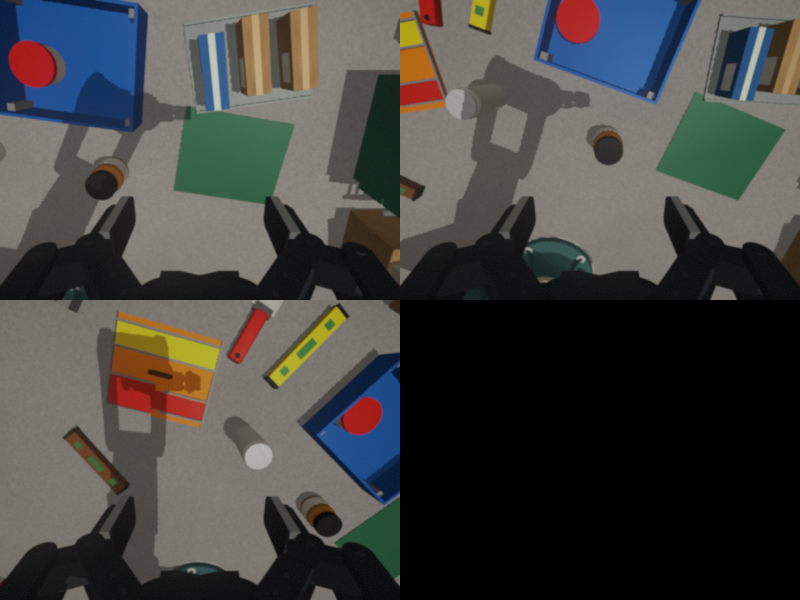

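Montage (400×300 tiles):
- **Tile 1:** blue carton at (213,72), mat (234,155) and brown cartons (255,55) and (298,47).
- **Tile 3:** tray at (163,70), level (305,46), handle (248,35) and box at the right.

Now I take masks for the numbers and check IK for a tilted set-down.

```bash
python3 - <<'E'
from h import *
im,c=load("w_rack")
m=mask(im,[25*4,90,60],[125,255,255]); 
for b in blobs(m,400)[:5]: print("blue .067",rect(c,b,.067),b.min(0),b.max(0))
hsv=cv2.cvtColor(im,cv2.COLOR_BGR2HSV); print("hsv row v=110:",[(u,*hsv[110,u]) for u in range(312,372,4)])
for b in blobs(mask(im,[65,80,40],[90,255,255]),3000)[:2]: print("mat",rect(c,b,.002))
for b in blobs(mask(im,[8,60,110],[25,200,255]),1000)[:3]: print("brown .067",rect(c,b,.067))
for b in blobs(mask(im,[0,150,80],[6,255,255])|mask(im,[174,150,80],[180,255,255]),500)[:2]: print("tub",plane(c,cv2.fitEllipse(b.reshape(-1,1,2))[0],.043))
im,c=load("w_tray")
for b in blobs(mask(im,[22,130,60],[34,255,255]),500)[:3]: print("yellow .024",rect(c,b,.024)," z0.005",rect(c,b,.005),b.min(0),b.max(0))
for b in blobs(mask(im,[0,120,50],[34,255,255])|mask(im,[174,120,50],[180,255,255]),3000)[:4]: print("warm .005",rect(c,b,.005),b.min(0),b.max(0))
# IK for laying, tool axis tilted: elevation phi, azimuth az
q=manip.current_q()
for phi in (45,50):
  for az in np.arange(-180,180,30):
    for s in (1,-1):
      a=np.deg2rad(az);p=np.deg2rad(phi)
      z=np.array([np.cos(a)*np.cos(p),np.sin(a)*np.cos(p),-np.sin(p)]); x=s*np.array([-np.sin(a),np.cos(a),0]); y=np.cross(z,x)
      rpy=Ro.from_matrix(np.c_[x,y,z]).as_euler("xyz"); 
      r=manip.ik([.40,-.30,.08],list(rpy))
      if r is not None: print(phi,az,s,rpy,np.array(r))
E
```

```text
blue .067 (array([ 0.5769, -0.0453]), array([0.2236, 0.1848]), np.float64(1.4325194103596934)) [0 0] [235 210]
blue .067 (array([ 0.561 , -0.2499]), array([0.1089, 0.0132]), np.float64(0.11661844261975429)) [317  56] [341 177]
blue .067 (array([ 0.564 , -0.2746]), array([0.1088, 0.0123]), np.float64(0.11533667983185603)) [345  52] [366 174]
hsv row v=110: [(312, np.uint8(60), np.uint8(12), np.uint8(85)), (316, np.uint8(75), np.uint8(6), np.uint8(84)), (320, np.uint8(90), np.uint8(6), np.uint8(80)), (324, np.uint8(106), np.uint8(150), np.uint8(134)), (328, np.uint8(107), np.uint8(152), np.uint8(136)), (332, np.uint8(106), np.uint8(158), np.uint8(136)), (336, np.uint8(106), np.uint8(73), np.uint8(147)), (340, np.uint8(51), np.uint8(13), np.uint8(197)), (344, np.uint8(49), np.uint8(10), np.uint8(197)), (348, np.uint8(102), np.uint8(39), np.uint8(162)), (352, np.uint8(106), np.uint8(153), np.uint8(138)), (356, np.uint8(106), np.uint8(155), np.uint8(138)), (360, np.uint8(106), np.uint8(151), np.uint8(140)), (364, np.uint8(72), np.uint8(9), np.uint8(140)), (368, np.uint8(48), np.uint8(13),
[... 3927 characters left out ...]
.1077  0.7611  1.0099  1.6424]
50 30 1 [2.4435 0.     2.0944] [-1.1779  0.0709  1.888   0.7105  1.3568 -1.9215]
50 30 -1 [-2.4435  0.     -1.0472] [-1.1779  0.0709  1.888   0.7105  1.3568  1.2201]
50 60 1 [2.4435 0.     2.618 ] [-1.1066  0.2766  1.6452  0.5679  1.6397 -2.2377]
50 60 -1 [-2.4435 -0.     -0.5236] [-1.1066  0.2766  1.6452  0.5679  1.6397  0.9039]
50 90 1 [2.4435 0.     3.1416] [-0.9844  0.434   1.4323  0.3807  1.8641 -2.5556]
50 90 -1 [-2.4435  0.      0.    ] [-0.9844  0.434   1.4323  0.3807  1.8641  0.586 ]
50 120 -1 [-2.4435  0.      0.5236] [-0.8401  0.5298  1.2927  0.146   2.0026  0.2211]
50 150 -1 [-2.4435  0.      1.0472] [-0.6904  0.5511  1.2606 -0.1187  2.0184 -0.1798]
```

Measured from the wrist view:
- **Carton:** (0.5625, −0.262), yaw 0.116. The gap to the brown carton is about 27 mm.
- **Mat:** (0.3995, −0.303).

A centred open gripper would hit the brown carton, so I nudge the blue one about 18 mm aside with a low finger before gripping it.

```bash
python3 - <<'E'
from h import *
yaw=.116; ex=np.array([np.cos(yaw),np.sin(yaw),0]); ey=np.array([-np.sin(yaw),np.cos(yaw),0]); c0=np.array([.5625,-.2622,0])
at=lambda o,z:list(c0+ey*o+[0,0,z])
f=lambda s:print(s,manip.current_tool_pos(),manip.current_wrist_force(),round(manip.current_t(),2))
manip.movep(at(.0185,.20),down(yaw)); f("above")
manip.servo_line(at(.0185,.09),v=.2); manip.servo_line(at(.0185,.034),v=.06); f("in gap")
manip.servo_line(at(.0425,.034),v=.06); f("pushed")
manip.servo_line(at(.0185,.036),v=.1)
manip.servo_line(at(.0185,.055),v=.1); f("at grip")
shot("wrist","w_grip")
manip.gripper_close(); print("gap",manip.current_finger_gap()); f("closed")
manip.servo_line(at(.0185,.075),v=.06); f("lifted")
shot("wrist","w_lift"); shot("scene","s_lift"); print(manip.current_finger_gap())
a=cv2.imread("pics/w_lift.png"); b=cv2.imread("pics/s_lift.png")[180:420,100:420]
cv2.imwrite("pics/m2.png",np.hstack([cv2.resize(a,(400,300)),cv2.resize(b,(400,300))]))
E
```

```text
above [ 0.5609 -0.2428  0.2006] [0.1169 1.1193 0.1199] 5.95
in gap [ 0.5608 -0.244   0.0346] [-0.5868 -0.7786 -0.5678] 7.73
pushed [ 0.5575 -0.2193  0.034 ] [-0.301   0.2449 -0.0301] 8.28
at grip [ 0.5611 -0.244   0.0562] [-0.4233 -0.852  -0.4665] 9.02
gap 0.03699891960314967
closed [ 0.5603 -0.2438  0.0548] [ 0.6527 -0.1025 -0.0927] 9.57
lifted [ 0.5607 -0.244   0.0757] [-0.3081  0.1859 -2.1794] 10.05
0.03722675469239203
```

View pics/m2.png

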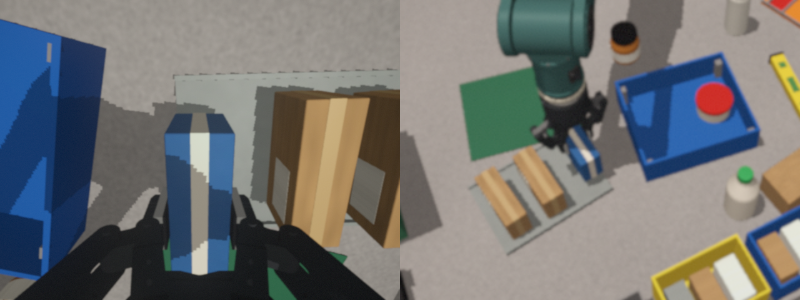

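The carton is held centred and square between the fingers, and the brown cartons are undisturbed. Now the tilted set-down on the mat.

```bash
python3 - <<'E'
from h import *
phi=np.deg2rad(46); c,s=np.cos(phi),np.sin(phi)
a=np.array([0,-c,-s]); n=np.array([0,-s,c]); rpy=[pi-(pi/2-phi),0,0]
R=Ro.from_euler("xyz",rpy).as_matrix(); print(R[:,2],a)
P=np.array([.400,-.334,.003]); T=P-.050*a+.019*n
f=lambda s:print(s,manip.current_tool_pos(),manip.current_wrist_force(),round(manip.current_t(),2))
p=manip.current_tool_pos(); manip.servo_line([p[0],p[1],.20],v=.25)
manip.movep(list(T+[0,0,.10]),rpy); f("over mat")
manip.servo_line(list(T+[0,0,.012]),v=.2); manip.servo_line(list(T),v=.04); f("down")
F0=manip.current_wrist_force()[2]; z=0
while manip.current_wrist_force()[2]<F0+2 and z<.006:
    z+=.001; manip.servo_line(list(T-[0,0,z]),v=.03)
f("touch"); shot("scene","s_tilt")
manip.let_go(); f("open"); 
manip.servo_line(list(T-[0,0,z]+[0,.045,0]),v=.08); f("back")
manip.servo_line(list(T+[0,.10,.08]),v=.25)
manip.movep([.46,-.26,.30],down(0.)); im,cc=shot("wrist","w_mat"); f("look")
cv2.imwrite("pics/m3.png",np.hstack([cv2.resize(im,(400,300)),cv2.resize(cv2.imread("pics/s_tilt.png")[130:370,80:400],(400,300))]))
E
```

```text
[ 0.     -0.6947 -0.7193] [ 0.     -0.6947 -0.7193]
over mat [ 0.4002 -0.3127  0.1513] [ 0.0413 -0.615  -1.1531] 11.58
down [ 0.3999 -0.3129  0.0522] [-0.6828  0.3852 -1.181 ] 12.62
touch [ 0.4003 -0.3132  0.0509] [-1.8654  1.1823  2.6549] 13.12
open [ 0.3999 -0.3129  0.05  ] [-0.0137 -0.0283 -0.244 ] 13.71
back [ 0.4002 -0.2679  0.0504] [-0.4412 -0.1399  0.4368] 14.42
look [ 0.4589 -0.2597  0.2963] [-0.1839  0.2736 -0.1821] 15.8
```

View pics/m3.png

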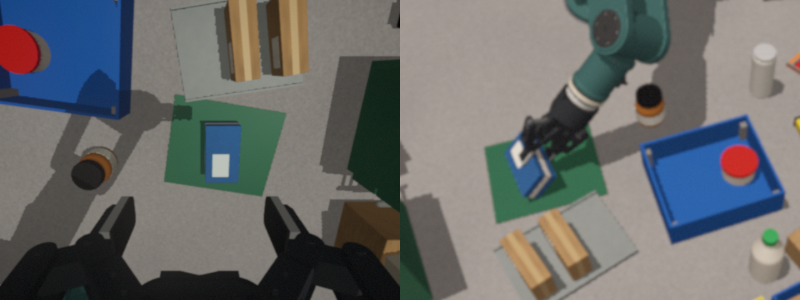

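The carton lies flat on the mat with its label up at (222,152); it was let go with zero force. Next I measure it, look at the box from above, then pick the carton up.

```bash
python3 - <<'E'
from h import *
f=lambda s:print(s,manip.current_tool_pos(),manip.current_wrist_force(),round(manip.current_t(),2))
im,c=load("w_mat")
m=mask(im,[100,80,50],[125,255,255]); b=[b for b in blobs(m,1500)]
for x in b: print("blue .040",rect(c,x,.040),x.min(0),x.max(0))
manip.movep([.485,-.03,.33],down(0.)); im,c=shot("wrist","w_box2"); f("box look")
m=mask(im,[100,90,25],[128,255,255]); B=blobs(m,15000)
for x in B: print("box .065",rect(c,x,.065),x.min(0),x.max(0))
for x in blobs(mask(im,[0,150,80],[6,255,255])|mask(im,[174,150,80],[180,255,255]),500)[:3]: print("tub?",plane(c,cv2.fitEllipse(x.reshape(-1,1,2))[0],.043),x.min(0),x.max(0))
for x in blobs(mask(im,[22,130,60],[34,255,255]),500)[:3]: print("yellow .024",rect(c,x,.024),x.min(0),x.max(0))
x=B[0]; cv2.drawContours(im,[cv2.boxPoints(cv2.minAreaRect(x)).astype(int)],0,(0,255,255),1); cv2.imwrite("pics/m4.png",im)
E
```

```text
blue .040 (array([ 0.5679, -0.044 ]), array([0.2163, 0.1811]), np.float64(1.430971447976085)) [0 0] [213 191]
blue .040 (array([ 0.402 , -0.3001]), array([0.1107, 0.0622]), np.float64(-0.0003940146832768221)) [328 199] [385 291]
box look [ 0.4848 -0.0307  0.329 ] [ 0.0741 -0.303   0.4208] 16.77
box .065 (array([ 0.5785, -0.035 ]), array([0.2163, 0.1861]), np.float64(1.4293507812947173)) [214   0] [451 208]
tub? [[0.3972 0.3203 0.043 ]] [  0 232] [ 95 296]
tub? [[0.5687 0.2606 0.043 ]] [24 75] [ 75 157]
tub? [[0.5792 0.0128 0.043 ]] [262  74] [298 140]
yellow .024 (array([0.6075, 0.1802]), array([0.1512, 0.0355]), np.float64(-0.1418282417488239)) [108   0] [144 149]
yellow .024 (array([0.4959, 0.3289]), array([0.0773, 0.0363]), np.float64(-1.2200172315772688)) [  0 156] [ 53 204]
```

View pics/m4.png

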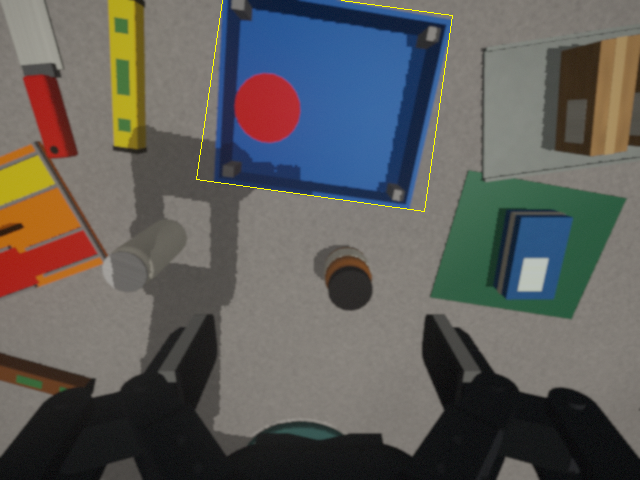

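The box rim fits at 216.3×186.1 mm, centre (0.5785, −0.035), x-yaw −0.141. The tub lid is at (267,107), the knife (48,85), the level (126,75) and the tray at left. Next: carton into the −y half of the box.

```bash
cat >> h.py <<'E'
BOX=np.array([.5785,-.035,0]); BY=-.1414
bx=np.array([np.cos(BY),np.sin(BY),0]); by=np.array([-np.sin(BY),np.cos(BY),0])
inbox=lambda x,y,z:list(BOX+bx*x+by*y+[0,0,z])
tobox=lambda X:np.array([(np.asarray(X)-BOX)@bx,(np.asarray(X)-BOX)@by,X[2]])
def f(s): print(s,manip.current_tool_pos(),manip.current_wrist_force(),round(manip.current_t(),2))
E
python3 - <<'E'
from h import *
im,c=load("w_box2")
x=blobs(mask(im,[0,150,120],[10,255,255])|mask(im,[170,150,120],[180,255,255]),1500)
for b in x:
    (u,v),_,_=cv2.fitEllipse(b.reshape(-1,1,2)); p=plane(c,[u,v],.043)[0]; print(u,v,p,tobox(p))
C=[.402,-.3001]
manip.movep([*C,.12],down(0.)); manip.servo_line([*C,.019],v=.15); f("at carton")
manip.gripper_close(); print(manip.current_finger_gap())
manip.servo_line([*C,.16],v=.3); f("lift")
manip.movep(inbox(0,-.041,.16),down(BY)); f("over box"); print(manip.current_finger_gap())
manip.servo_line(inbox(0,-.041,.045),v=.2); manip.servo_line(inbox(0,-.041,.024),v=.05); f("near")
z=.024; F0=manip.current_wrist_force()[2]
while manip.current_wrist_force()[2]<F0+2 and z>.0175:
    z-=.001; manip.servo_line(inbox(0,-.041,z),v=.03)
f("down"); manip.let_go(); f("open")
manip.servo_line(inbox(0,-.041,.15),v=.2)
manip.movep([.485,-.03,.33],down(0.)); im,c=shot("wrist","w_box3"); f("look")
cv2.imwrite("pics/m5.png",im[0:300])
E
```

```text
35.354095458984375 262.85626220703125 [0.3972 0.3203 0.043 ] [-0.2296  0.3262  0.043 ]
45.53854751586914 116.0475845336914 [0.5684 0.2654 0.043 ] [-0.0523  0.296   0.043 ]
at carton [ 0.4029 -0.3005  0.0201] [ 0.2188 -0.329   0.7812] 18.93
0.061193476232241945
lift [ 0.4013 -0.2994  0.1584] [ 0.3751  0.6033 -2.5938] 19.88
over box [ 0.5718 -0.0764  0.1586] [-0.1748 -0.0721 -2.1495] 20.98
0.06101883245760422
near [ 0.5728 -0.0756  0.0239] [ 0.0686  0.1935 -1.7092] 22.27
down [ 0.5728 -0.0755  0.0238] [-2.9271  0.7139  4.3081] 22.52
open [ 0.5734 -0.0732  0.0233] [0.0395 6.5274 2.5888] 22.89
look [ 0.4849 -0.0302  0.3266] [ 1.337  -0.2606 -0.4176] 24.56
```

View pics/m5.png

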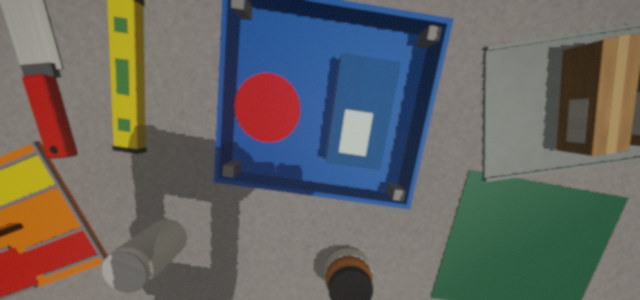

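The carton is flat in the box beside the tub (lid at (267,107), carton at (364,112)). A finger brushed the wall on opening, with 6.5 N sideways. The tray has only 5 mm play each side, so I recheck the box pose.

```bash
python3 - <<'E'
from h import *
for fn in ("w_box2","w_box3"):
    im,c=load(fn)
    b=blobs(mask(im,[100,90,25],[128,255,255]),15000)[0]
    P=plane(c,b,.065)[:,:2]; D=P-BOX[:2]; q=np.c_[D@bx[:2],D@by[:2]]
    # edge by edge: median of extreme points in mid-section, box frame
    for nm,k,s,o in (("-x",0,-1,1),("+x",0,1,1),("-y",1,-1,0),("+y",1,1,0)):
        e=[]
        for lo in np.arange(-.07,.07,.01):
            w=q[(q[:,o]>lo)&(q[:,o]<lo+.01)&(b[:,1]>2)]
            if len(w): e.append(s*np.max(s*w[:,k]))
        print(fn,nm,np.round(np.array(e)*1000,1))
im,c=load("w_box3"); g=cv2.cvtColor(im,cv2.COLOR_BGR2HSV)
for lo,hi in (((100,60,60),(109,200,200)),):
    m=mask(im,list(lo),list(hi)); 
    for x in blobs(m,1500): print("carton? .043",rect(c,x,.043),tobox([*rect(c,x,.043)[0],0]),x.min(0),x.max(0))
print([tuple(g[v,u]) for u,v in ((350,70),(370,90),(390,130),(310,50),(300,150))])
m=mask(im,[0,0,170],[180,60,255]); 
for x in blobs(m,200): print("label",rect(c,x,.043),x.min(0),x.max(0))
m=mask(im,[0,140,60],[10,255,255])|mask(im,[170,140,60],[180,255,255])
for x in blobs(m,1500): p=plane(c,cv2.fitEllipse(x.reshape(-1,1,2))[0],.043)[0]; print("tub",tobox(p),x.min(0),x.max(0))
ti=manip.snapshot("top")[:,:,::-1].copy(); tc=cam("top"); cv2.imwrite("pics/top1.png",ti)
b=[x for x in blobs(mask(ti,[100,90,25],[128,255,255]),1500) if x[:,1].mean()>150 and x[:,0].mean()<380]
for x in b: print("top",rect(tc,x,.065),tobox([*rect(tc,x,.065)[0],0]))
print("cam pix of box corners",pix(c,[inbox(sx*.093,sy*.108,.065) for sx in(-1,1) for sy in(-1,1)]))
print("top",pix(tc,[inbox(sx*.093,sy*.108,.065) for sx in(-1,1) for sy in(-1,1)]))
E
```

```text
w_box2 -x [-92.9 -93.  -92.8 -93.  -93.  -92.9 -93.1 -92.6 -92.2 -92.4 -92.7 -92.3
 -92.3 -93.1 -92.9]
w_box2 +x [ 92.8  92.8  92.8  92.8  92.8  92.8 -92.1 -91.3 -91.3 -91.4 -91.4 -91.4
 -91.4 -92.1  75.9]
w_box2 -y [-108.  -108.1 -107.9 -108.  -107.9 -107.9 -108.1 -108.  -107.9 -107.9
 -108.  -107.9 -107.9 -107.8 -107.9]
w_box2 +y [107.5 108.2 107.7 107.1 107.5 107.1 107.6 107.2 107.7 107.8 107.7 107.3
 107.8 107.4 107.7]
w_box3 -x [-92.9 -92.9 -92.9 -93.  -93.  -93.  -92.9 -92.6 -92.3 -92.2 -92.5 -92.3
 -92.3 -93.  -92.9]
w_box3 +x [ 92.8  92.8  92.8  92.8  92.8  92.6 -92.  -91.3 -91.3 -91.3 -91.4 -91.4
 -91.4 -92.1  76.1]
w_box3 -y [-108.  -108.2 -107.9 -108.1 -108.  -107.9 -107.9 -108.  -107.9 -107.9
 -108.  -108.1 -108.  -107.8 -107.9]
w_box3 +y [107.5 108.  107.5 107.6 107.4 107.6 107.4 107.6 107.4 107.7 107.5 107.8
 107.6 107.7 107.4]
carton? .043 (array([ 0.5776, -0.0352]), array([0.1937, 0.1662]), np.float64(1.420209747169129)) [-0.0009 -0.0003  0.    ] [234   7] [426 192]
carton? .043 (array([ 0.5731, -0.077 ]), array([0.1962, 0.1443]), np.float64(-0.13760220457303163)) [ 0.0006 -0.0423  0.    ] [308   0] [452 208]
[(np.uint8(106), np.uint8(169), np.uint8(136)), (np.uint8(106), np.uint8(168), np.uint8(140)), (np.uint8(107), np.uint8(158), np.uint8(163)), (np.uint8(107), np.uint8(177), np.uint8(154)), (np.uint8(108), np.uint8(169), np.uint8(155))]
label (array([ 0.551 , -0.0685]), array([0.0444, 0.0295]), np.float64(-0.13896774042197002)) [340 110] [371 154]
tub [-0.229   0.3255  0.043 ] [  0 231] [ 95 296]
tub [-0.0517  0.2913  0.043 ] [23 74] [ 75 158]
cam pix of box corners [[409.2388 208.9777]
 [213.2207 181.5257]
 [453.3404  17.9589]
 [222.4687 -20.3976]]
top [[361.7724 248.2402]
 [284.4589 232.8151]
 [373.6709 184.5193]
 [298.2673 169.8453]]
```

The wrist contour matches the box model to 0.5 mm on every edge I could see, so the pose holds. Next: look at the tray.

```bash
python3 - <<'E'
from h import *
manip.movep([.3475,.3446,.28],down(.35)); im,c=shot("wrist","w_tr2"); f("look")
m=mask(im,[0,110,40],[34,255,255])|mask(im,[174,110,40],[180,255,255])
bl=[b for b in blobs(m,200) if np.linalg.norm(plane(c,b.mean(0),.005)[0,:2]-[.428,.374])<.12]
al=np.vstack(bl); print(len(bl),"tray z.005",rect(c,al,.005))
for b in blobs(mask(im,[22,120,40],[34,255,255]),500): print("yellow .005",rect(c,b,.005)," .024",rect(c,b,.024),b.min(0),b.max(0))
dark=mask(im,[0,0,0],[180,255,45]); 
for b in blobs(dark,60):
    if 200<b[:,1].mean()<0 or b[:,1].max()<260: print("dark",rect(c,b,.043),b.min(0),b.max(0))
cv2.drawContours(im,[cv2.convexHull(al)],0,(255,0,255),1); cv2.imwrite("pics/m6.png",im)
E
```

```text
look [0.3483 0.3439 0.2801] [-0.1827  0.2097 -0.0002] 26.15
3 tray z.005 (array([0.4287, 0.3738]), array([0.1895, 0.1658]), np.float64(-1.221722420333733))
yellow .005 (array([0.4761, 0.391 ]), array([0.1892, 0.0372]), np.float64(-1.2218390334999647))  .024 (array([0.4739, 0.3902]), array([0.1803, 0.0355]), np.float64(-1.2218531149642287)) [224  41] [414  82]
yellow .005 (array([0.577 , 0.1857]), array([0.0845, 0.0368]), np.float64(-0.1422285148606628))  .024 (array([0.57  , 0.1946]), array([0.0805, 0.0351]), np.float64(-0.1422281153864997)) [510   0] [594  79]
dark (array([0.4339, 0.5979]), array([0.0781, 0.0252]), np.float64(-1.2216554751218314)) [33  0] [123  33]
dark (array([0.5239, 0.2097]), array([0.0333, 0.0105]), np.float64(1.4333187581608806)) [505  67] [538  86]
```

View pics/m6.png

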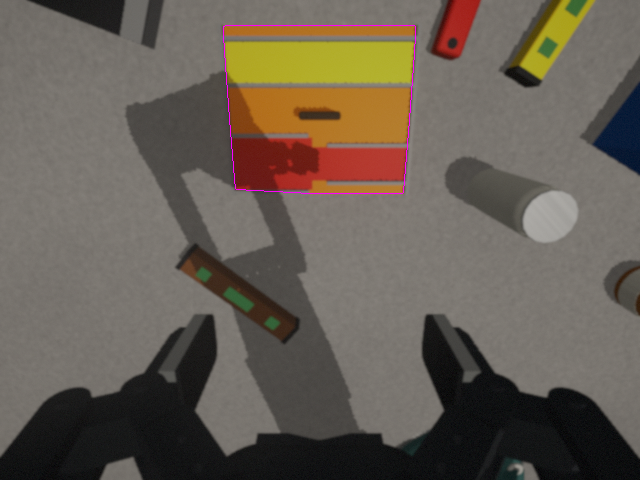

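The tray outline fits at (0.4287, 0.3738), yaw −1.2217, with the tab at (320,115). The wide red end is at the left (+y world), so tray +y has yaw 1.92. Now I pick it and seat it.

```bash
python3 - <<'E'
from h import *
im,c=load("w_tr2"); print("tab top",plane(c,[319.5,115.5],.043))
T=[.4287,.3738]; yw=pi-1.2218; g=.031
manip.movep([*T,.12],down(yw)); manip.servo_line([*T,g],v=.12); f("at tab")
manip.gripper_close(); print(manip.current_finger_gap()); f("closed")
manip.servo_line([*T,.22],v=.25); f("lift"); shot("wrist","w_trheld")
manip.movep(inbox(0,0,.22),down(BY+pi/2)); f("over")
manip.servo_line(inbox(0,0,.105),v=.15); f("near"); F0=np.array(manip.current_wrist_force())
z=.105
while z>.078:
    z-=.002; manip.servo_line(inbox(0,0,z),v=.05)
    d=np.array(manip.current_wrist_force())-F0
    if np.linalg.norm(d)>4: print("contact",z,d); break
f("end"); print(manip.current_finger_gap()); shot("scene","s_tr")
cv2.imwrite("pics/m7.png",cv2.resize(cv2.imread("pics/s_tr.png")[200:340,240:420],(720,560)))
E
```

```text
tab top [[0.4284 0.3733 0.043 ]]
at tab [0.4293 0.3743 0.032 ] [ 0.8214 -0.3239  1.5245] 28.48
0.006436435448254269
closed [0.4288 0.3739 0.0313] [-0.4395 -0.133   2.4775] 29.17
lift [0.4279 0.3732 0.2175] [-0.1013  0.346  -2.984 ] 30.07
over [ 0.5785 -0.0338  0.2199] [ 0.5321 -0.1609 -3.0466] 31.73
near [ 0.5794 -0.0349  0.1063] [ 0.4003 -0.5574 -2.2464] 32.64
contact 0.07899999999999997 [-2.61    0.8403  6.2194]
end [ 0.5788 -0.035   0.0802] [-2.2097  0.2829  3.973 ] 35.89
0.007151483001176006
```

View pics/m7.png

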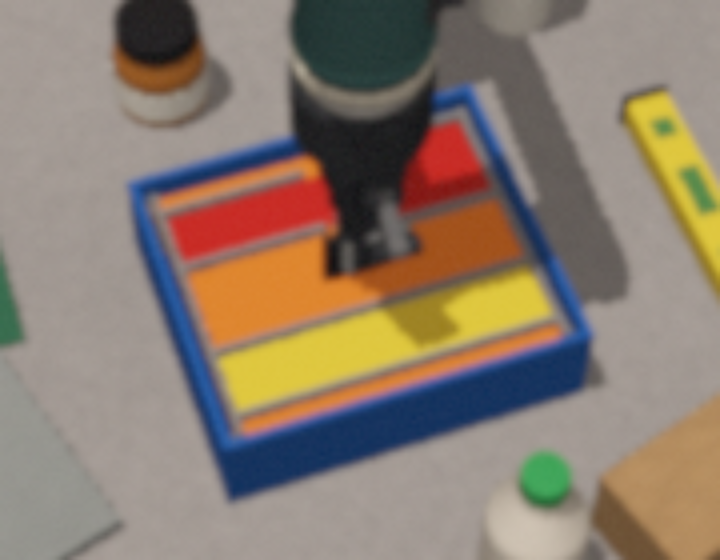

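The tray is seated: contact came with the underside at about 49 mm, level, with an even margin all round. I let go, check it, then look at the knife and level.

```bash
python3 - <<'E'
from h import *
manip.let_go(); f("open"); manip.servo_line(inbox(0,0,.2),v=.25)
manip.movep([.475,-.03,.33],down(0.)); im,c=shot("wrist","w_box4"); f("boxlook")
y=blobs(mask(im,[22,120,40],[34,255,255]),1000)
for b in y:
    r=rect(c,b,.054); print("yellow .054",r,tobox([*r[0],0]),r[2]-BY-pi/2,b.min(0),b.max(0))
manip.movep([.515,.235,.30],down(0.)); im,c=shot("wrist","w_kl"); f("look")
for b in blobs(mask(im,[22,120,40],[34,255,255]),1000): print("yellow .024",rect(c,b,.024),b.min(0),b.max(0))
for b in blobs(mask(im,[0,140,60],[8,255,255])|mask(im,[174,140,60],[180,255,255]),700): print("red .024",rect(c,b,.024)," .0",rect(c,b,0),b.min(0),b.max(0))
cv2.imwrite("pics/m8.png",im[:330])
E
```

```text
open [ 0.5785 -0.035   0.0789] [-0.3441 -0.0496 -0.2233] 36.67
boxlook [ 0.4749 -0.03    0.3283] [-0.6076  0.9004  0.6947] 38.62
yellow .054 (array([ 0.6298, -0.042 ]), array([0.1891, 0.0379]), np.float64(1.4304349541744883)) [0.0518 0.0003 0.    ] 0.0010386273795917056 [236   2] [430  74]
yellow .054 (array([0.5997, 0.1661]), array([0.132 , 0.0339]), np.float64(-0.14152690507148158)) [-0.0073  0.2021  0.    ] -1.5709232318663782 [107   0] [144 140]
look [0.5154 0.2337 0.3004] [ 0.1548  0.3771 -0.0354] 39.73
yellow .024 (array([ 0.6363, -0.0355]), array([0.1377, 0.0409]), np.float64(1.4284081554268835)) [514  46] [639 109]
yellow .024 (array([0.6087, 0.1857]), array([0.1515, 0.0292]), np.float64(-0.143016011594999)) [342  24] [394 180]
red .024 (array([ 0.5247, -0.0443]), array([0.1858, 0.06  ]), np.float64(1.428278725797906))  .0 (array([ 0.5202, -0.0608]), array([0.1968, 0.0636]), np.float64(1.428278326323742)) [481 149] [639 214]
red .024 (array([0.5672, 0.2801]), array([0.0881, 0.0256]), np.float64(0.07500465308498949))  .0 (array([0.5652, 0.2828]), array([0.0933, 0.0271]), np.float64(0.07500639246207652)) [261 105] [292 188]
```

View pics/m8.png

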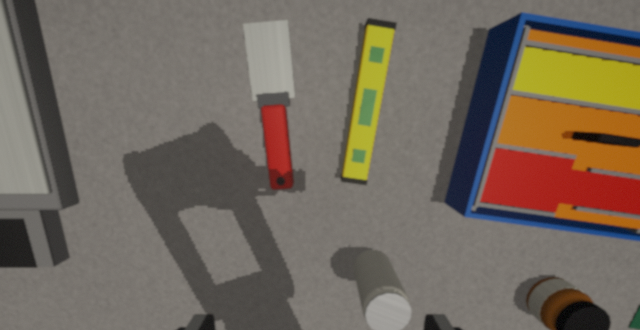

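The tray is seated: yellow compartment at box x +51.8, y +0.3 mm, yaw 0.001. Knife handle at (0.5672, 0.2801), yaw 0.075, blade away from the robot. Level at (0.6087, 0.1857), yaw −0.143. Now the knife.

```bash
cat >> h.py <<'E'
def pickplace(G,yaw,B,yaw2,g=.024):
    manip.movep([*G,.11],down(yaw)); manip.servo_line([*G,g-.0005],v=.12); f("at")
    manip.gripper_close(); print("gap",manip.current_finger_gap())
    manip.servo_line([*G,.20],v=.3); f("lift")
    manip.movep(inbox(*B,.20),down(yaw2))
    manip.servo_line(inbox(*B,.10),v=.2); manip.servo_line(inbox(*B,.054+g+.005),v=.08); f("near")
    F0=np.array(manip.current_wrist_force()); z=.054+g+.005
    while z>.054+g-.002:
        z-=.001; manip.servo_line(inbox(*B,z),v=.04)
        d=np.array(manip.current_wrist_force())-F0
        if d[2]>2.5: print("contact",z,d); break
    print("gap",manip.current_finger_gap()); f("down"); manip.let_go(); f("open")
    manip.servo_line(inbox(*B,.19),v=.25)
E
python3 - <<'E'
from h import *
pickplace([.5672,.2801],.075,(-.0487,-.040),BY+pi/2)
manip.movep([.475,-.03,.33],down(0.)); im,c=shot("wrist","w_k"); f("look"); cv2.imwrite("pics/m9.png",im[:300])
E
```

```text
at [0.568  0.2804 0.0248] [-0.0644 -0.2549  0.2608] 41.42
gap 0.02443555056724578
lift [0.5662 0.2797 0.1976] [-0.5847 -0.0707 -2.0489] 42.74
near [ 0.5246 -0.0677  0.083 ] [ 0.415  -0.7212 -1.311 ] 45.46
contact 0.077 [-2.8091  1.9389  5.9904]
gap 0.0245894934790353
down [ 0.5248 -0.0678  0.078 ] [-2.3941  1.2177  4.6794] 46.96
open [ 0.5246 -0.0677  0.0769] [ 0.6064 -1.3606 -1.1451] 47.58
look [ 0.4748 -0.03    0.3286] [-0.393   0.5775 -0.34  ] 49.56
```

View pics/m9.png

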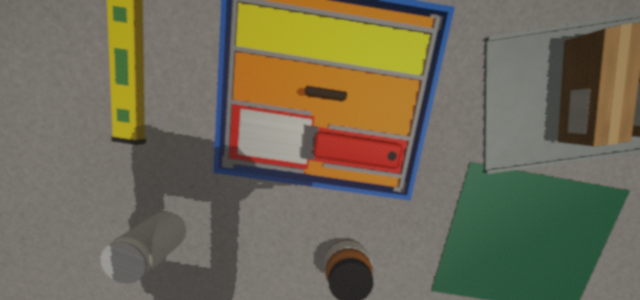

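The knife lies in the red compartment with its blade (275,135) in the wide end and its handle at (360,150). Now the level, gripped 42 mm off centre so the fingers clear the tray's tab.

```bash
python3 - <<'E'
from h import *
y=-.143; G=np.array([.6087,.1857])-.042*np.array([np.cos(y),np.sin(y)])
pickplace(list(G),y,(.051,-.042),BY+pi/2)
manip.movep([.475,-.03,.33],down(0.)); im,c=shot("wrist","w_l"); f("look"); cv2.imwrite("pics/m10.png",im[:300])
t=[.0015,.0]
for nm,m,z in (("level",mask(im,[22,120,90],[34,255,255]),.078),("red",mask(im,[0,140,60],[8,255,255])|mask(im,[174,140,60],[180,255,255]),.078)):
    for b in blobs(m,600):
        r=rect(c,b,z); print(nm,tobox([*r[0],0]),r[1],r[2]-BY-pi/2,b.min(0),b.max(0))
E
```

```text
at [0.568  0.1917 0.0246] [ 0.0343  0.2234 -0.0543] 51.66
gap 0.026676449003791708
lift [0.5659 0.1914 0.1972] [ 0.3419  0.3399 -2.8436] 52.97
near [ 0.6226 -0.0837  0.0824] [ 0.9107  0.7498 -2.5913] 55.74
contact 0.077 [-3.5399 -0.8947  5.9772]
gap 0.026619180120207163
down [ 0.6233 -0.0838  0.0782] [-2.6292 -0.1449  3.3859] 57.24
open [ 0.6231 -0.0838  0.0769] [-0.3627 -0.4668  0.4203] 57.85
look [ 0.475  -0.0301  0.3285] [-0.2949 -0.0798  0.0911] 59.82
level [0.0481 0.0005 0.    ] [0.1777 0.0367] 0.0008720466534075655 [236   3] [430  74]
red [-0.0476 -0.0418  0.    ] [0.0926 0.0333] -0.0036176434703030225 [314 128] [406 172]
```

View pics/m10.png

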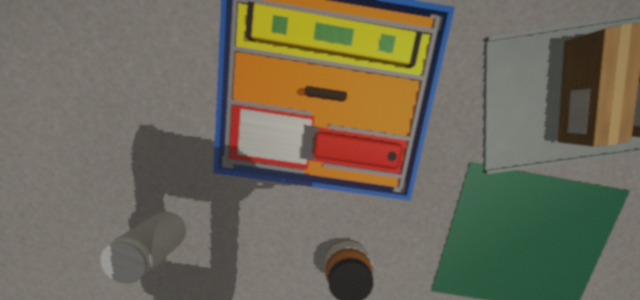

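Both tools are inside the ribs: the level at (333,35) in yellow, the knife in red. They touched down at the expected height, so I hand in.

```bash
python3 -c "
from workcell import manip
print(manip.current_t()); manip.close_job()"
```

```text
59.8167
the job is handed in; nothing more can be done
```

I packed the box and handed the job in at 59.8 s of the 72 s allowed. The interface gives no verdict, so the results below are from my own checks.

1. **Carton on the mat:** I pushed it about 18 mm clear of its brown neighbour with one finger, then gripped it. I tilted it down onto the mat and let go; the picture showed it flat.
2. **Carton in the box:** I regripped it across its width and set it on the box floor beside the tub; the picture showed it flat and the tub in place. As the gripper opened, a finger brushed the box wall with about 6.5 N, and nothing moved visibly.
3. **Tray:** It made contact at the ledge height of 49 mm. A look after release showed it 0 to 2 mm off centre and turned by 0.001 rad.
4. **Knife and level:** Both touched down at the expected height. In the last picture the knife handle was at box x −47.6, y −41.8 mm, with the blade in the wide end, and the level sat centred in its compartment.

- **Not checked separately:** I judged the level's final position by eye, because its colour mask merged with the yellow compartment. The box lookup with the overhead camera found no contour, so the box pose rests on the wrist camera, whose contour matched the box size to under 1 mm on the edges it could see. I saw no other goods disturbed in the pictures, but I did not measure their positions at the end.

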